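# Seat the sample cup and torque its clamp

## Robot

A 6-joint arm with a two-finger parallel gripper is mounted at the origin on a cart in front of the work surface, level with it; the furniture and walls round the work are solid. World frame = base frame: x ahead of the robot, y to its left, z up, the work surface at z = 0. Lengths are in mm, angles in degrees, forces in N, time in s.
With the tool pointing down it reaches from about 300 to 850 mm from the base axis. Payload 4.2 kg.
Tool frame: the origin (TCP) lies midway between the tips of the shut fingers; the grasp point (between the pads) lies pinch_z behind it (pinch_z is the distance from the TCP to the grasp point, in mm); z points along the fingers, y is the line along which they close (so a half turn about z gives the same grasp; the last joint's range is limited). The gripper opens to 91 mm and grips with 3 to 60 N. Pads are 32 mm wide; open, the fingers measure 118 mm over their backs; the gripper's body (76 mm by 178 mm) begins 60 mm behind the grasp point.
Start: joints at [-65.833, 18.312, 89.639, -0, 72.044, -1.146], TCP at [245.858, -519.808, 183.476] pointing down, gripper open.
Joint ranges: [-177.97, 177.97], [-48.28, 115.42], [12.27, 149.76], [-77.06, 257.06], [2.81, 150.46], [-146.56, 146.56]. Speed limits (degrees/s): [147.25, 147.25, 180, 180, 180, 180].

## Interface

Orientations are given as [roll, pitch, yaw] about the fixed x, y, z axes, in that order (R = Rz(yaw) Ry(pitch) Rx(roll)).
In Python, from workcell import state, grab_frame, job_done, masks_of, landmark_of, pinch_z gives the robot as it stands. The module is installed in compiled form; this text tells all that it offers.
- The arm moves only by the tool move_arm, never from a script. Its argument "plan" is a list of rows, each an object of numbers: "x", "y", "z": the shift along the tool's x, y, z in mm; "rx", "ry", "rz": the turn, a rotation vector about the tool's x, y, z in rad. A call has 1 to 10 rows; each row shifts and turns the commanded pose from where the row before left it, along the tool's axes as they then stand; what a row does not reach is not made up. A row lasts 1/10 s, in which the tool goes at most 50 mm and 8.59 degrees, less where a joint would pass 70% of its speed; a pose out of reach is approached as far as the arm can. A call is refused whole if a number of a shift passes 50 or a number of a turn 0.15, either way. A call with a gripper value outside its range is refused whole. "grip" is the opening, from 0 (shut) to 1 (fully open), set as the call begins (left out, the last holds). The fingers move at their own pace and stop on an object; "squeeze" is the grip in N (left out, the last holds). Time passes only in rows, so rows that do not move let the fingers close. It gives the time, the measured TCP pose, the force, the opening and the grip force at its end, in the units of the state.
- state(): the state, without advancing time (a new reading comes with each control period).
- grab_frame(name): name is "scene" or "top"; returns a dict with "img" (420x560x3 uint8, red, green, blue), "z_map" (420x560 float32, mm along the optical axis (not along the pixel's ray), 0 where there is no reading), "fx", "fy", "cx", "cy" (pixels), "rvec" (rotation vector, rad) and "tvec" (3), from world to camera coordinates, as OpenCV has them. Camera axes: x right, y down, z forward; pixel columns grow to the right and rows downward; lengths in mm; the calibration is good to about 2 mm. A picture is of the moment at which its call begins.
- job_done(): hands the job in; it is judged then, once.
Trained networks look in the newest picture that a camera, given by its name, has taken for a name from the list of things; names that differ only in an ending like _2 or _b are one class to them, and where a whole thing is asked for, a point or a joint stands for the part that bears it (a point fixed in the world has none). Each returns a list of dicts, best first, with "p" (0 to 1); they miss things now and then, are a little off and sometimes report something else, mostly with a low value. They report only what shows in the picture. A call takes as long as a camera call.
- masks_of(camera, label): "pixels" (420x560 bool, what is visible of it) and "box" ([centre column, centre row, width, height] in pixels, round what is visible of it).
- landmark_of(camera, label): "point" ([column, row] in pixels: a listed point, or the origin of a listed thing).
The state is a dict: "time_s": time; "qpos": joint angles; "qvel": joint speeds; "effort": joint torques, N m; "ee_pos": TCP position; "ee_rot": TCP orientation; "force": force on the tool from outside, world axes, zero at the start; "torque": the same for the moment, N m; "gripper_width": finger opening in mm; "gripper_force": force on a finger pad.
Only numpy, scipy, OpenCV 4.12 (cv2) and the standard library are available. Lean on these libraries where they do the work, as an engineer would, in place of code of your own. Each camera call takes 0.05 s, during which the arm holds its last target. There are 200 camera calls.

## Task

Twist the steel sample cup clockwise by its grip bar until it bottoms out fully home in its holder. Then tighten the clamp by swinging the torque wrench beside it clockwise (pull the handle out from under the splash guard toward you) until the screw is tight and the handle clearly breaks over at its hinge: leave it bent about ten degrees, and do not fold it on to its end stop. Leave the other things on the bench where they are.

Things in the scene. Friction and masses are not known exactly. Their poses are not given: they have to be found in the camera images.
- fixture: Fixed clamping fixture. Origin on the worktop under the clamp screw axis, z up; plate 125x430x12 mm, x -65..+60, y -250..+180. Vertical axis of the sample cup at x 0, y +120 mm, in a steel pot 80 mm across, rim 70 mm above the worktop. Two guard posts, 14 mm dia, 272 mm tall, at x +47, y -75 and -235.
- guard_edge (a point): Middle of the lower front edge of the clear splash guard over the wrench handle: a level sheet, underside 264 mm above the worktop, fixture x -39..+64, y -250..-60 mm. A gripper pointing straight down does not fit over the handle; one leaning back toward the fixture's -x (robot) side by about 40 degrees, fingers reaching in under the sheet, does.
- cup (a joint): Turn of the sample cup, rad, growing clockwise seen from above; starts at 0 to 0.25, bottoms out on a hard stop at 1.2. A coarse thread draws the cup down 7 mm per rad. Stiff: about 0.3 N m of friction; pressing alone does not move it. It stays where it is left.
- cup_grip (a point): On the cup's vertical axis, 30 mm above its flange's underside (about 108 mm above the worktop at the start, 100 mm when home). Steel flange 74 mm across, 8 thick; on it an upright grip bar 60 long (this point's x), 16 thick (its y), 30 tall: top 8 mm above this point, flange top 22 mm below. Turns and sinks with the cup.
- screw_axis (a point): On the vertical clamp screw axis at the height of the handle's centre line (90 mm above the worktop), in the wrench head (44 mm across). Turns with the head. The vertical break-over hinge lies 45 mm from here along this point's -y.
- handle_grip (a point): Middle of the handle's round black grip (24 mm dia, 100 long, 90 mm above the worktop). Handle along this point's y, free end at -y, 105 mm from the break-over hinge and, when straight, 150 mm from the screw axis. At the start it points to the fixture's -y within 12 degrees, under the guard. Tightens clockwise seen from above: free end toward the fixture's -x side.
- handle (a joint): Break-over hinge, rad; 0 = straight at the start. The straight wrench first turns the screw at light friction (0.25 N m) by an amount that differs each time (0.35 to 0.6 rad). Once tight, the handle resists and at 1.2 N m about this hinge (11 N at the grip) breaks over clockwise: the value grows, resistance falls. Stays where left; hard stop at 0.34.
- rack_micro: Bystander (sizes in mm): blue micro-tube rack 56 x 136 x 52, left of the fixture. Origin under its centre.
- vial_black: Bystander (sizes in mm): small brown vial with black cap, 28 dia x 72 tall, in front of the fixture. Origin under its centre.
- timer: Bystander (sizes in mm): bench timer 70 x 66 x 21. Origin under its centre.
- microplate: Bystander (sizes in mm): white well plate 86 x 128 x 14, right of the fixture. Origin under its centre.
- tape: Bystander (sizes in mm): roll of tape 100 dia x 25, right. Origin under its centre.
- bottle_amber: Bystander (sizes in mm): amber bottle 54 dia x 120 tall, left rear. Origin under its centre.
- tip_box: Bystander (sizes in mm): pipette-tip box 94 x 127 x 74, left. Origin under its centre.
- pipette: Bystander (sizes in mm): single-channel pipette lying, 28 x 222 x 50, left front. Origin under its centre.

How it is judged (in metres and radians):
On the way, in this order (a step that is already met when the one before it is completed fails the run):
1. the cup is twisted home (value of joint cup above 1.14 rad), for 0.2 s.
2. the wrench has broken over (value of joint handle above 0.12 rad), for 0.2 s.
At the end, for the whole second after the job is handed in: The cup is home (turned to within 0.06 rad, 0.4 mm, of its stop at 1.2 rad) and the wrench handle is left bent at its break-over hinge by 0.12 to 0.27 rad (7 to 15 degrees) (value of joint cup above 1.14 rad and value of joint handle between 0.12 and 0.27 rad); the robot touches nothing.
It fails at once if the handle is folded on toward its end stop (beyond 0.30 rad) (value of joint handle above 0.3 rad).
It fails at once if a bystander is shifted by more than 30 mm (distance of any of rack_micro, vial_black, timer, microplate, tape, bottle_amber, tip_box, pipette from where it was at the start of the episode above 0.03 m).
It also fails if it takes over 59 s, if anything falls off the work surface, if the arm or the gripper's body presses on something with over 40 N, if the wrist force passes 120 N, or if a joint passes its speed limit or range.

## Working session

There is one attempt and no reset: what is moved stays moved. The work goes in short steps, Python scripts to look and compute and a tool call to move; the robot and the scene stay as the last step left them, time stands still between calls to the robot, and variables do not carry over. Pictures are saved under pics/ and viewed, at most 10 in all, crops included, and the job is handed in when it is done.

Besides the shell and the picture viewer there is one more tool, called after "Call:" as name(argument=value, ...) on one line, values as JSON. move_arm: Moves the arm, as the interface text tells. Its arguments: {"type":"object","properties":{"plan":{"type":"array","items":{"type":"object","properties":{"x":{"type":"number"},"y":{"type":"number"},"z":{"type":"number"},"rx":{"type":"number"},"ry":{"type":"number"},"rz":{"type":"number"}}}},"grip":{"type":"number"},"squeeze":{"type":"number"}},"required":["plan"]}

```bash
mkdir -p pics
cat > h.py <<'E'
import numpy as np, cv2
from scipy.spatial.transform import Rotation as R
from workcell import *
def ray(f,uv):
    Rm=cv2.Rodrigues(np.array(f["rvec"],float))[0]; t=np.array(f["tvec"],float).ravel()
    d=Rm.T@np.array([(uv[0]-f["cx"])/f["fx"],(uv[1]-f["cy"])/f["fy"],1.]); return -Rm.T@t,d
def at_z(f,uv,z):
    c,d=ray(f,uv); return c+d*(z-c[2])/d[2]
def cloud(f,m):
    v,u=np.nonzero(m&(f["z_map"]>0)); zz=f["z_map"][v,u]
    Rm=cv2.Rodrigues(np.array(f["rvec"],float))[0]; t=np.array(f["tvec"],float).ravel()
    P=np.c_[(u-f["cx"])/f["fx"]*zz,(v-f["cy"])/f["fy"]*zz,zz]; return (P-t)@Rm
def tri(fs,uvs):
    A=np.zeros((3,3));b=np.zeros(3)
    for f,uv in zip(fs,uvs):
        c,d=ray(f,uv); d/=np.linalg.norm(d); M=np.eye(3)-np.outer(d,d); A+=M;b+=M@c
    return np.linalg.solve(A,b)
def proj(f,p):
    return cv2.projectPoints(np.array([p],float),np.array(f["rvec"],float),np.array(f["tvec"],float),np.array([[f["fx"],0,f["cx"]],[0,f["fy"],f["cy"]],[0,0,1.]]),None)[0].ravel()
E
cat > a.py <<'E'
from h import *
np.set_printoptions(precision=1,suppress=True)
s=state(); print(s["time_s"],s["ee_pos"],s["ee_rot"],pinch_z if not callable(pinch_z) else pinch_z())
fs={c:grab_frame(c) for c in("scene","top")}
for c in fs:
    cv2.imwrite(f"pics/{c}0.png",fs[c]["img"][:,:,::-1]); print(c,ray(fs[c],(280,210)))
hs={"fixture":0,"guard_edge":264,"cup_grip":107,"screw_axis":90,"handle_grip":90}
for l,z in hs.items():
    u=[]
    for c in fs:
        r=landmark_of(c,l)
        for q in r[:2]: print(l,c,round(q["p"],2),np.array(q["point"]),at_z(fs[c],q["point"],z))
        if r:u.append((fs[c],r[0]["point"]))
    if len(u)==2: print("  tri",tri(*zip(*u)))
for l in ["cup_grip","handle_grip","rack_micro","vial_black","timer","microplate","tape","bottle_amber","tip_box","pipette"]:
    for c in ("top",):
        for q in masks_of(c,l)[:1]:
            P=cloud(fs[c],q["pixels"]); print(l,c,round(q["p"],2),np.array(q["box"]),np.percentile(P,[5,50,95],axis=0).ravel() if len(P) else 0)
E
python3 a.py
```

```text
0.0 [ 245.6 -519.3  182.6] [-179.9   -0.    25.3] 18.8
scene (array([  8.4, 880.8, 954.4]), array([ 0.4, -0.7, -0.6]))
top (array([ -43.6,  284.8, 1883.2]), array([ 0.3, -0.1, -0.9]))
fixture scene 0.9 [271.3 242.9] [567.1  37.9   0. ]
fixture scene 0.66 [226.1 280.9] [600.5 259.8   0. ]
fixture top 0.82 [286.  213.9] [556.7  40.6   0. ]
fixture top 0.25 [324.8 196. ] [ 576.5 -134.5    0. ]
  tri [559.1  42.6   5.8]
guard_edge scene 0.88 [304.7 162.8] [ 519.8 -115.5  264. ]
guard_edge scene 0.61 [269.1 243.8] [415.7 276.7 264. ]
guard_edge top 0.66 [392.3 194.7] [ 415.1 -301.1  264. ]
guard_edge top 0.63 [275.3 237.9] [403.7 138.2 264. ]
  tri [ 530.8 -318.6  135.8]
cup_grip scene 0.83 [250.6 243.1] [561.  165.4 107. ]
screw_axis scene 0.56 [270.1 222. ] [572.7  30.9  90. ]
screw_axis scene 0.18 [198.3 352.7] [465.1 536.6  90. ]
screw_axis top 0.8 [288.  204.2] [562.6  31.6  90. ]
  tri [566.1  33.4  92.9]
handle_grip scene 0.72 [296.  202.9] [ 547.1 -106.7   90. ]
handle_grip scene 0.39 [287.1 269.1] [413.5 190.8  90. ]
handle_grip top 0.62 [323.3 197.3] [ 543.8 -107.    90. ]
  tri
[... 362 characters left out ...]
.9 236.2   6.2  12.5] [448.5 110.2  23.5 454.5 119.3  55.  464.6 127.7  78. ]
timer top 0.54 [374.7 224.1  16.   15.5] [ 366.9 -304.3    5.9  399.2 -273.2   19.4  432.2 -241.6   27.8]
microplate top 0.89 [377.  160.9  29.7  25.5] [ 610.6 -445.     2.5  647.5 -388.9   13.5  686.7 -332.4   23. ]
tape top 0.6 [391.8 194.9  25.7  27.1] [ 440.5 -433.6    5.1  484.6 -389.4   22.4  526.8 -345.7   34.7]
bottle_amber top 0.58 [178.3 217.   15.7  24. ] [635.3 423.2  14.5 647.6 443.6  84.8 671.8 466.  125.7]
tip_box top 0.62 [179.4 256.9  42.   34. ] [470.  432.2  10.3 506.4 490.7  73.  553.3 549.4  81.6]
pipette top 0.69 [222.2 279.8  39.8  17.5] [383.8 303.    2.2 394.1 363.8  23.8 410.7 422.   37.7]
```

Run:
```python
import cv2
a=cv2.imread("pics/scene0.png")[130:310,170:410]; b=cv2.imread("pics/top0.png")[150:270,210:420]
cv2.imwrite("pics/s1.png",cv2.resize(a,(800,600),interpolation=cv2.INTER_CUBIC))
cv2.imwrite("pics/t1.png",cv2.resize(b,None,fx=3.8,fy=3.8,interpolation=cv2.INTER_CUBIC))
```

```text
(no output)
```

View pics/s1.png

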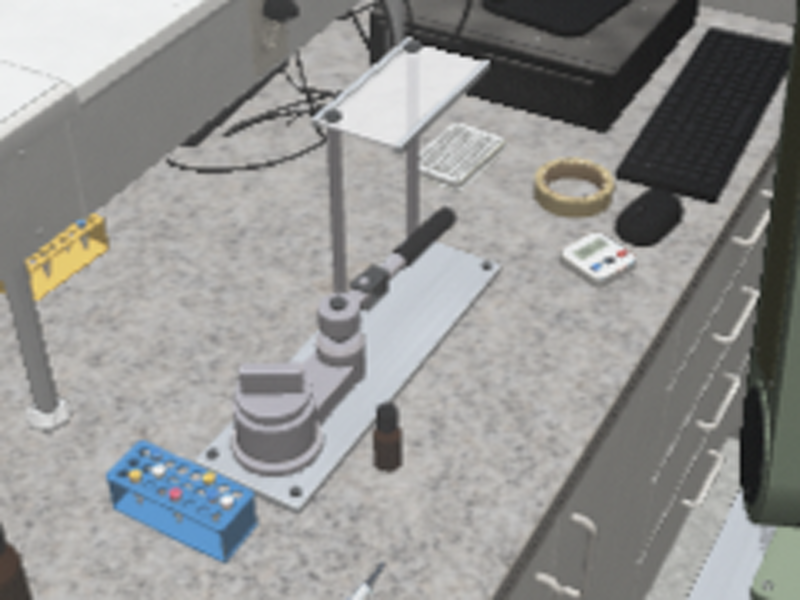

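View pics/t1.png

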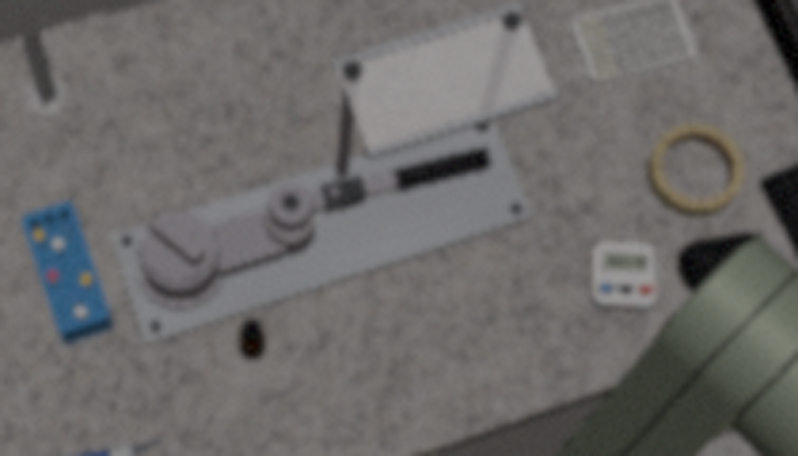

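```bash
cat > b.py <<'E'
from h import *
np.set_printoptions(precision=1,suppress=True)
fs={c:grab_frame(c) for c in("scene","top")}
T=lambda x,y:(210+(x+.5)/3.8-.5,150+(y+.5)/3.8-.5)
S=lambda x,y:(170+(x+.5)*.3-.5,130+(y+.5)*.3-.5)
for n,x,y,z in [("postA",352,70,272),("postB",511,20,272),("c1",117,232,12),("c2",150,338,12),("c3",525,210,12),("bolt1",126,240,13),("bolt2",155,327,13),("bolt3",516,209,13),("bolt4",482,125,13),("screw",291,201,115),("gripa",398,180,95),("gripb",488,157,95),("bar1",153,231,115),("bar2",201,262,115),("shA",371,153,266),("shB",555,97,266)]:
    print("top",n,at_z(fs["top"],T(x,y),z))
for n,x,y,z in [("postA",332,117,272),("postB",413,45,272),("bolt1",212,454,13),("bolt2",295,491,13),("bolt3",487,266,13),("bar1",240,378,115),("bar2",304,380,115),("gripb",450,218,90),("shA",402,147,266),("shB",489,64,266)]:
    print("scene",n,at_z(fs["scene"],S(x,y),z))
# depth cloud of bar top / wrench
f=fs["scene"]; m=np.zeros((420,560),bool); m[170:310,200:340]=1
P=cloud(f,m)
b=P[(P[:,2]>106)&(P[:,2]<135)&(P[:,1]>120)&(P[:,1]<200)&(abs(P[:,0]-560)<60)]
if len(b)>4:
    print("bar",len(b),b.min(0),b.max(0),b.mean(0)); w,v=np.linalg.eigh(np.cov(b[:,:2].T)); print(w,v[:,1])
print("zhist",np.histogram(P[(abs(P[:,0]-560)<60)&(abs(P[:,1]-160)<45),2],bins=range(0,140,8)))
for q in masks_of("scene","handle_grip")[:1]:
    C=cloud(f,q["pixels"]); print("hm",len(C),np.percentile(C,[2,50,98],axis=0).ravel()); g=C[(C[:,2]>70)&(C[:,2]<125)]
    for y0 in range(-170,60,20):
        k=g[abs(g[:,1]-y0)<10]
        if len(k):print(y0,len(k),k.mean(0),k[:,2].max())
E
python3 b.py
```

```text
top postA [613. -37. 272.]
top postB [ 611.4 -197.1  272. ]
top c1 [626.5 209.3  12. ]
top c2 [505.  212.9  12. ]
top c3 [ 506.  -205.1   12. ]
top bolt1 [614.5 203.1  13. ]
top bolt2 [514.2 204.4  13. ]
top bolt3 [ 509.9 -196.3   13. ]
top bolt4 [ 611.3 -198.1   13. ]
top screw [562.8  39.3 115. ]
top gripa [554.8 -73.8  95. ]
top gripb [ 547.6 -169.5   95. ]
top bar1 [578.7 179.4 115. ]
top bar2 [532.  144.9 115. ]
top shA [530.9 -25.5 266. ]
top shB [ 526.3 -207.8  266. ]
scene postA [610.4 -36.6 272. ]
scene postB [ 611.2 -202.6  272. ]
scene bolt1 [611.  204.4  13. ]
scene bolt2 [513.1 204.2  13. ]
scene bolt3 [ 508.2 -195.6   13. ]
scene bar1 [580.3 185.8 115. ]
scene bar2 [526.4 158.5 115. ]
scene gripb [ 542.2 -164.7   90. ]
scene shA [527.8 -31.3 266. ]
scene shB [ 526. -215.  266.]
bar 97 [533.  142.7 106.3] [591.4 181.  120.7] [560.5 163.2 114.1]
[ 21.1 311. ] [-0.9 -0.5]
zhist (array([  1, 232,  71,  92,  42,  44,  41,  45,  96,  19, 142,  53,  29,
        38,  70,   2,   0]), array([  0,   8,  16,  24,  32,  40,  48,  56,  64,  72,  80,  88,  96,
       104, 112, 120, 128, 136]))
hm 242 [ 536.7 -163.3   79.1  548.4  -73.1   99.3  565.     4.5  108. ]
-170 7 [ 543.7 -164.3   99.2] 103.71367551224742
-150 28 [ 542.8 -149.6   98. ] 104.29002700332447
-130 23 [ 543.4 -128.6   98. ] 104.47138463082338
-110 26 [ 545.8 -110.3   97.9] 103.81219193882258
-90 24 [547.3 -91.1  99.1] 105.18223779422615
-70 27 [549.9 -70.9  97.9] 103.99906286387285
-50 20 [550.3 -49.9  96.6] 102.52442571987369
-30 29 [551.5 -27.1  98.9] 106.929239540138
-10 47 [553.4 -10.3  96.5] 110.89412999280938
10 11 [555.1   4.  100. ] 105.76675304330415
```

Call:
move_arm(plan=[{"x": 32, "y": -36, "z": -6}, {"x": 32, "y": -36, "z": -6}, {"x": 32, "y": -36, "z": -6}, {"x": 32, "y": -36, "z": -6}, {"x": 32, "y": -36, "z": -6}, {"x": 32, "y": -36, "z": -6}, {"x": 32, "y": -36, "z": -6}, {"x": 32, "y": -36, "z": -6}, {"x": 32, "y": -36, "z": -6}, {"x": 32, "y": -36, "z": -6}], grip=1)

```text
schema error: expected keys x, y, z, rx, ry, rz
```

Call:
move_arm(plan=[{"x": 41, "y": -43, "rz": 0}, {"rz": -0.15}, {"rz": -0.15}, {"rz": -0.15}, {"rz": -0.15}, {"rz": -0.15}, {"rz": -0.15}, {"rz": -0.15}, {"rz": -0.15}, {"rz": -0.15}])

```text
schema error: expected keys x, y, z, rx, ry, rz
```

Call:
move_arm(plan=[{"rz": -0.15}, {"rz": -0.15}, {"rz": -0.15}, {"rz": -0.15}, {"rz": -0.15}, {"rz": -0.15}, {"rz": -0.15}, {"rz": -0.15}, {"rz": -0.15}])

```text
schema error: expected keys x, y, z, rx, ry, rz
```

```bash
cat > c.py <<'E'
from h import *
np.set_printoptions(precision=2,suppress=True)
fs={c:grab_frame(c) for c in("scene","top")}
for c,f in fs.items():
    P=cloud(f,np.ones((420,560),bool))
    for lo in (106,111):
        b=P[(P[:,2]>lo)&(P[:,2]<125)&(np.hypot(P[:,0]-565,P[:,1]-159)<40)]
        if len(b)>8:
            w,v=np.linalg.eigh(np.cov(b[:,:2].T)); d=v[:,1]*np.sign(v[0,1]); print(c,len(b),b.mean(0),w,np.degrees(np.arctan2(d[1],d[0])))
s=state(); print(s["time_s"],s["ee_pos"],s["ee_rot"],s["qpos"])
E
python3 c.py
```

```text
scene 96 [560.99 163.23 113.78] [ 18.73 303.55] 30.23106136715764
scene 70 [561.91 162.24 115.5 ] [ 17.31 316.85] 29.564984839203525
top 67 [563.06 159.01 115.59] [ 26.07 303.38] 31.010011341771747
top 61 [562.41 158.94 116.14] [ 23.46 300.51] 31.78102303508311
1.35 [ 245.86 -519.81  183.46] [180.     0.    25.32] [-65.83  18.31  89.64  -0.    72.04  -1.15]
```

Call:
move_arm(plan=[{"x": 32, "y": -36, "z": -6, "rx": 0, "ry": 0, "rz": 0}, {"x": 32, "y": -36, "z": -6, "rx": 0, "ry": 0, "rz": 0}, {"x": 32, "y": -36, "z": -6, "rx": 0, "ry": 0, "rz": 0}, {"x": 32, "y": -36, "z": -6, "rx": 0, "ry": 0, "rz": 0}, {"x": 32, "y": -36, "z": -6, "rx": 0, "ry": 0, "rz": 0}, {"x": 32, "y": -36, "z": -6, "rx": 0, "ry": 0, "rz": 0}, {"x": 32, "y": -36, "z": -6, "rx": 0, "ry": 0, "rz": 0}, {"x": 32, "y": -36, "z": -6, "rx": 0, "ry": 0, "rz": 0}, {"x": 32, "y": -36, "z": -6, "rx": 0, "ry": 0, "rz": 0}, {"x": 32, "y": -36, "z": -6, "rx": 0, "ry": 0, "rz": 0}], grip=1)

```text
time_s: 2.35
ee_pos: [381.3, -55.7, 244.1]
ee_rot: [179.9, -0.1, 25.3]
force: [1.0, -0.4, 0.9]
gripper_width: 91.4
gripper_force: 0.0
```

Call:
move_arm(plan=[{"x": 40, "y": -42, "z": 0, "rx": 0, "ry": 0, "rz": 0}, {"x": 0, "y": 0, "z": 0, "rx": 0, "ry": 0, "rz": -0.15}, {"x": 0, "y": 0, "z": 0, "rx": 0, "ry": 0, "rz": -0.15}, {"x": 0, "y": 0, "z": 0, "rx": 0, "ry": 0, "rz": -0.15}, {"x": 0, "y": 0, "z": 0, "rx": 0, "ry": 0, "rz": -0.15}, {"x": 0, "y": 0, "z": 0, "rx": 0, "ry": 0, "rz": -0.15}, {"x": 0, "y": 0, "z": 0, "rx": 0, "ry": 0, "rz": -0.15}, {"x": 0, "y": 0, "z": 0, "rx": 0, "ry": 0, "rz": -0.15}, {"x": 0, "y": 0, "z": 0, "rx": 0, "ry": 0, "rz": -0.15}, {"x": 0, "y": 0, "z": 0, "rx": 0, "ry": 0, "rz": -0.15}])

```text
time_s: 3.35
ee_pos: [396.8, -10.1, 243.5]
ee_rot: [180.0, 0.0, 103.0]
force: [-0.1, 0.4, 0.2]
gripper_width: 90.9
gripper_force: 0.0
```

Call:
move_arm(plan=[{"x": 0, "y": 0, "z": 0, "rx": 0, "ry": 0, "rz": -0.15}, {"x": 0, "y": 0, "z": 0, "rx": 0, "ry": 0, "rz": -0.15}, {"x": 0, "y": 0, "z": 0, "rx": 0, "ry": 0, "rz": -0.15}, {"x": 0, "y": 0, "z": 0, "rx": 0, "ry": 0, "rz": -0.15}, {"x": 0, "y": 0, "z": 0, "rx": 0, "ry": 0, "rz": -0.15}, {"x": 0, "y": 0, "z": 0, "rx": 0, "ry": 0, "rz": -0.15}, {"x": 0, "y": 0, "z": 0, "rx": 0, "ry": 0, "rz": -0.15}, {"x": 0, "y": 0, "z": 0, "rx": 0, "ry": 0, "rz": -0.15}, {"x": 0, "y": 0, "z": 0, "rx": 0, "ry": 0, "rz": -0.15}])

```text
time_s: 4.25
ee_pos: [396.8, -10.1, 243.6]
ee_rot: [-180.0, 0.0, -179.6]
force: [0.5, -0.7, 0.2]
gripper_width: 91.0
gripper_force: 0.0
```

Call:
move_arm(plan=[{"x": -28, "y": 28, "z": 0, "rx": 0, "ry": 0, "rz": 0}, {"x": -28, "y": 28, "z": 0, "rx": 0, "ry": 0, "rz": 0}, {"x": -28, "y": 28, "z": 0, "rx": 0, "ry": 0, "rz": 0}, {"x": -28, "y": 28, "z": 0, "rx": 0, "ry": 0, "rz": 0}, {"x": -28, "y": 28, "z": 0, "rx": 0, "ry": 0, "rz": 0}, {"x": -29, "y": 28, "z": 0, "rx": 0, "ry": 0, "rz": 0}, {"x": 0, "y": 0, "z": 20, "rx": 0, "ry": 0, "rz": -0.13}, {"x": 0, "y": 0, "z": 25, "rx": 0, "ry": 0, "rz": -0.13}, {"x": 0, "y": 0, "z": 25, "rx": 0, "ry": 0, "rz": -0.13}, {"x": 0, "y": 0, "z": 20, "rx": 0, "ry": 0, "rz": -0.136}])

```text
time_s: 5.25
ee_pos: [565.4, 158.0, 151.8]
ee_rot: [180.0, -0.1, -149.5]
force: [0.4, 0.5, 0.6]
gripper_width: 90.8
gripper_force: 0.0
```

```bash
cat > d.py <<'E'
from h import *
import sys
n=sys.argv[1]; x0,x1,y0,y1=map(int,sys.argv[3:7])
f=grab_frame(sys.argv[2]); a=f["img"][y0:y1,x0:x1,::-1]; k=min(800/(x1-x0),600/(y1-y0))
cv2.imwrite(f"pics/{n}.png",cv2.resize(a,None,fx=k,fy=k,interpolation=cv2.INTER_CUBIC))
s=state(); print(s["time_s"],s["ee_pos"],s["ee_rot"],s["qpos"],s["force"],s["torque"])
E
python3 d.py s2 scene 190 330 160 270
```

```text
5.3 [563.35617758 157.3800175  148.6129428 ] [ 179.88564386   -0.42177271 -149.32211128] [ 1.44866500e+01  2.07889174e+01  9.10942070e+01 -8.36661119e-03
  6.85538068e+01 -1.06187729e+02] [-1.33791567 -0.14437845 -2.52536458] [ 0.16267214  0.04538453 -0.0496934 ]
```

View pics/s2.png

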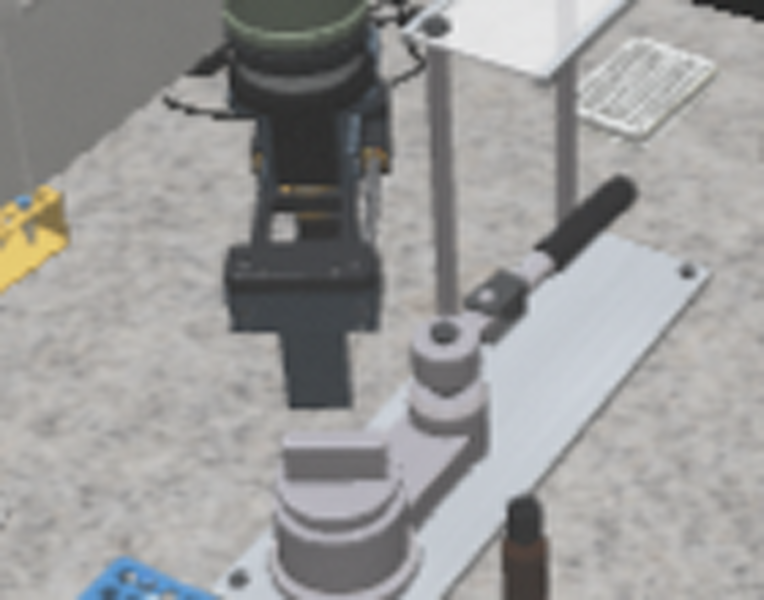

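Call:
move_arm(plan=[{"x": -1, "y": 1, "z": 20, "rx": 0, "ry": 0, "rz": 0}, {"x": 0, "y": 0, "z": 20, "rx": 0, "ry": 0, "rz": 0}, {"x": 0, "y": 0, "z": 12, "rx": 0, "ry": 0, "rz": 0}, {"x": 0, "y": 0, "z": 0, "rx": 0, "ry": 0, "rz": 0}, {"x": 0, "y": 0, "z": 0, "rx": 0, "ry": 0, "rz": 0}])

```text
time_s: 5.8
ee_pos: [566.8, 159.4, 102.2]
ee_rot: [-180.0, 0.1, -149.9]
force: [0.3, 0.2, -0.3]
gripper_width: 91.5
gripper_force: 0.0
```

Call:
move_arm(plan=[{"x": 1, "y": 0, "z": 10, "rx": 0, "ry": 0, "rz": 0}, {"x": 0, "y": 0, "z": 0, "rx": 0, "ry": 0, "rz": 0}, {"x": 0, "y": 0, "z": 0, "rx": 0, "ry": 0, "rz": 0}])

```text
time_s: 6.1
ee_pos: [565.3, 158.8, 91.6]
ee_rot: [-180.0, 0.0, -149.9]
force: [0.5, 0.3, 0.3]
gripper_width: 91.0
gripper_force: 0.0
```

Call:
move_arm(plan=[{"x": 0, "y": 0, "z": 0, "rx": 0, "ry": 0, "rz": 0}, {"x": 0, "y": 0, "z": 0, "rx": 0, "ry": 0, "rz": 0}, {"x": 0, "y": 0, "z": 0, "rx": 0, "ry": 0, "rz": 0}, {"x": 0, "y": 0, "z": 0, "rx": 0, "ry": 0, "rz": 0}, {"x": 0, "y": 0, "z": 0, "rx": 0, "ry": 0, "rz": 0}, {"x": 0, "y": 0, "z": 0, "rx": 0, "ry": 0, "rz": 0}, {"x": 0, "y": 0, "z": 0, "rx": 0, "ry": 0, "rz": 0}, {"x": 0, "y": 0, "z": 0, "rx": 0, "ry": 0, "rz": 0}], grip=0, squeeze=30)

```text
time_s: 6.9
ee_pos: [565.4, 158.8, 91.4]
ee_rot: [-180.0, -0.0, -149.9]
force: [0.3, -0.6, -0.2]
gripper_width: 30.2
gripper_force: 0.0
```

Call:
move_arm(plan=[{"x": 0, "y": 0, "z": 0, "rx": 0, "ry": 0, "rz": 0}, {"x": 0, "y": 0, "z": 0, "rx": 0, "ry": 0, "rz": 0}, {"x": 0, "y": 0, "z": 0, "rx": 0, "ry": 0, "rz": 0}, {"x": 0, "y": 0, "z": 0, "rx": 0, "ry": 0, "rz": 0}, {"x": 0, "y": 0, "z": 0, "rx": 0, "ry": 0, "rz": 0}])

```text
time_s: 7.4
ee_pos: [565.4, 158.8, 91.4]
ee_rot: [-180.0, -0.0, -149.9]
force: [0.4, -1.1, -0.0]
gripper_width: 0.6
gripper_force: 0.0
```

```bash
cat > st.py <<'E'
from workcell import *
import numpy as np
np.set_printoptions(precision=2,suppress=True)
s=state()
for k in s: print(k,np.array(s[k]))
E
python3 st.py
```

```text
time_s 7.4
qpos [  14.57   23.45   95.78   -0.01   60.77 -105.58]
qvel [-0.02 -0.04 -0.01  0.03  0.07  0.04]
effort [ -0.   -43.78 -20.96  -0.05   0.07  -0.  ]
ee_pos [565.37 158.79  91.42]
ee_rot [-179.99   -0.   -149.85]
force [ 0.45 -1.05 -0.01]
torque [ 0.11 -0.13  0.02]
gripper_force 0.0
gripper_width 0.585936413006637
```

```bash
python3 d.py s3 scene 190 330 160 270
python3 - <<'E'
from h import *
f=grab_frame("scene"); g=grab_frame("top")
print(proj(f,[565,159,116]),proj(f,[565,159,91]),proj(g,[565,159,116]))
print(landmark_of("scene","cup_grip"),landmark_of("top","cup_grip"))
E
```

```text
7.45 [565.37285855 158.80452774  91.42805256] [-1.79993346e+02 -1.46332759e-03 -1.49851790e+02] [ 1.45713981e+01  2.34536255e+01  9.57759969e+01 -7.79554858e-03
  6.07700005e+01 -1.05573006e+02] [0.27357012 0.00441084 0.20898278] [ 0.17987137 -0.07334761  0.00497868]
[250.49544368 239.37124524] [251.01471178 245.11043927] [256.15611754 211.85896642]
[{'point': [250.1, 242.2], 'p': 0.69}, {'point': [272.7, 244.6], 'p': 0.51}] [{'point': [254.4, 213.3], 'p': 0.51}]
```

View pics/s3.png

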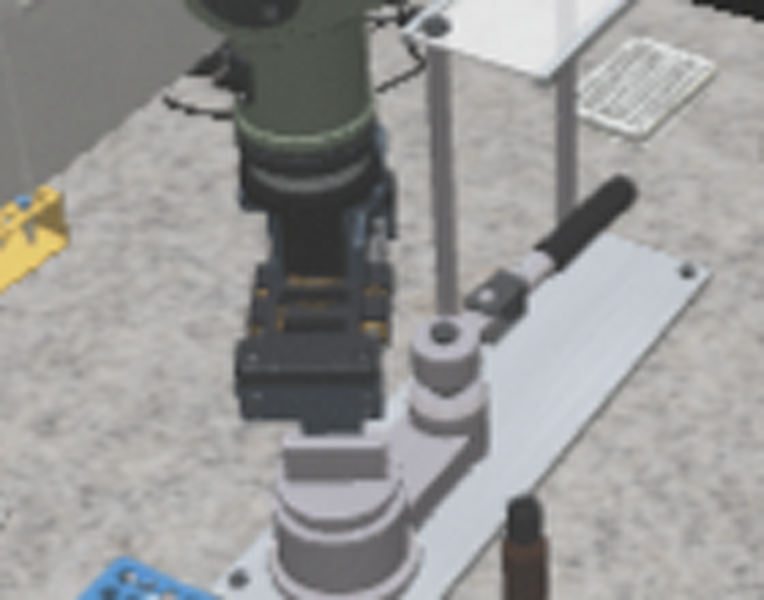

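```bash
python3 - <<'E'
from h import *
np.set_printoptions(precision=1,suppress=True)
f=grab_frame("scene"); P=lambda x,y: cloud(f,np.pad(np.ones((1,1),bool),((int(160+y/5.457),419-int(160+y/5.457)),(int(190+x/5.457),559-int(190+x/5.457)))))
for x in (300,335,370):
  for y in range(370,500,6): print(x,y,P(x,y).ravel())
E
python3 d.py t2 top 225 300 185 241
```

```text
300 370 [525.5 234.5 242.1]
300 376 [522.9 238.3 242.4]
300 382 [525.1 236.4 232.6]
300 388 [526.4 235.3 227.4]
300 394 [531.7 229.1 216.4]
300 400 [528.9 233.  217. ]
300 406 [529.9 232.3 212.2]
300 412 [530.2 232.4 208.2]
300 418 [529.1 234.2 206.3]
300 424 [668.9  61.2   1. ]
300 430 [666.4  64.9   0.2]
300 436 [583.7 168.  116.3]
300 442 [582.4 170.1 114.3]
300 448 [578.9 175.5 111.8]
300 454 [576.7 178.7 111. ]
300 460 [580.3 174.8 101.9]
300 466 [579.8 175.9  98.6]
300 472 [578.3 178.3  96.9]
300 478 [579.3 177.6  91.4]
300 484 [580.2 177.1  86.2]
300 490 [578.3 179.9  85.1]
300 496 [576.8 182.3  83.4]
335 370 [506.6 227.5 244.8]
335 376 [506.1 228.4 242.1]
335 382 [508.9 225.6 231.3]
335 388 [507.7 227.6 229.6]
335 394 [512.9 221.1 218.5]
335 400 [511.7 223.2 216.9]
335 406 [512.5 222.5 212.1]
335 412 [512.7 222.6 208.3]
335 418 [515.1 219.9 201.2]
335 424 [558.2 164.2 133.3]
335 430 [557.6 165.4 130.4]
335 436 [561.4 161.  120.8]
335 442 [561.4 161.3 116.8]
335 448 [559.5 164.7 111.9]
335 454 [559.8 164.8 107.5]
335 460 [557.6 168.2 107. ]
335 466 [558.4 167.6 101.8]
335 472 
[... 318 characters left out ...]
.5 209.2]
370 412 [497.7 214.4 208.5]
370 418 [500.8 210.4 200.1]
370 424 [619.4  49.5  14.1]
370 430 [617.1  53.1  13.2]
370 436 [545.8 150.5 119.5]
370 442 [544.9 152.1 116.9]
370 448 [544.1 154.  110.2]
370 454 [540.7 159.  111.6]
370 460 [544.1 154.8 102.2]
370 466 [543.9 155.5  98.5]
370 472 [543.8 156.   94.6]
370 478 [541.9 159.   93.7]
370 484 [545.3 154.8  84.1]
370 490 [540.7 161.5  87.5]
370 496 [538.4 165.   87.1]
7.75 [565.38557444 158.80603279  91.43117762] [-1.79994192e+02  2.48328093e-04 -1.49852949e+02] [ 1.45704331e+01  2.34537413e+01  9.57752942e+01 -6.33475091e-03
  6.07691659e+01 -1.05573524e+02] [ 0.6977836   0.07541008 -0.03031006] [ 0.17369317 -0.08035341 -0.04137468]
```

View pics/t2.png

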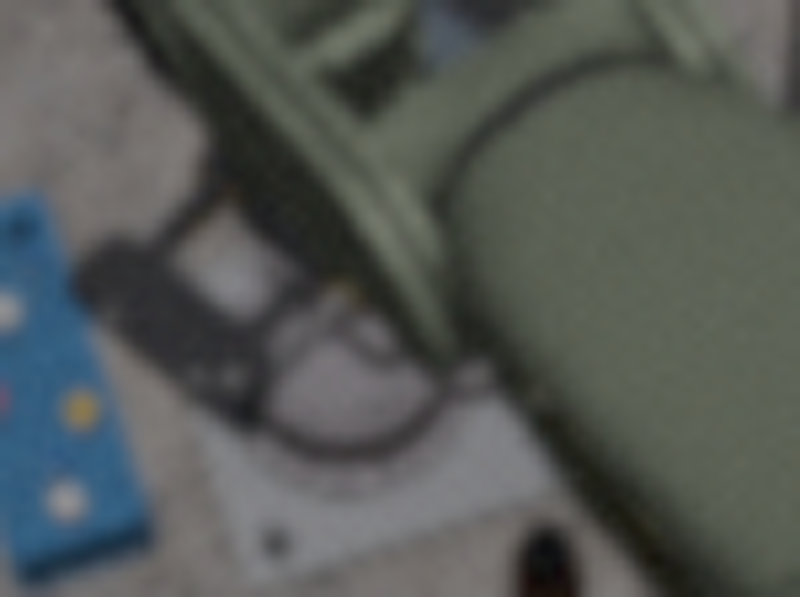

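Call:
move_arm(plan=[{"x": 0, "y": 0, "z": -25, "rx": 0, "ry": 0, "rz": 0}, {"x": 0, "y": 0, "z": -25, "rx": 0, "ry": 0, "rz": 0}, {"x": 0, "y": 0, "z": 0, "rx": 0, "ry": 0, "rz": 0}, {"x": 0, "y": 0, "z": 0, "rx": 0, "ry": 0, "rz": 0}])

```text
time_s: 8.15
ee_pos: [565.4, 158.8, 141.5]
ee_rot: [-180.0, 0.0, -149.9]
force: [0.4, -0.7, 0.2]
gripper_width: 0.3
gripper_force: 0.0
```

```bash
cat > e.py <<'E'
from h import *
np.set_printoptions(precision=1,suppress=True)
f=grab_frame("scene"); s=state(); p=np.array(s["ee_pos"]); print(s["time_s"],p,s["ee_rot"],s["gripper_width"])
cv2.imwrite("pics/s4.png",cv2.resize(f["img"][150:260,190:330,::-1],None,fx=5.457,fy=5.457,interpolation=cv2.INTER_CUBIC))
print("proj tcp crop",(proj(f,p)-[190,150])*5.457)
P=cloud(f,np.ones((420,560),bool)); 
Rm=R.from_euler("xyz",s["ee_rot"],degrees=True).as_matrix(); L=(P-p)@Rm
k=(abs(L[:,0])<60)&(abs(L[:,1])<110)&(L[:,2]<80)&(L[:,2]>-150)&(P[:,2]>124); L=L[k]
for z in range(-150,80,8):
    q=L[abs(L[:,2]-z)<4]
    if len(q): print(z,len(q),"x",np.percentile(q[:,0],[3,50,97]),"y",np.percentile(q[:,1],[3,50,97]))
E
python3 e.py
```

```text
8.2 [564.8 158.7 140.7] [ 180.    -0.1 -149.8] 0.4379185432813059
proj tcp crop [327.9 455.8]
-150 63 x [-27.6   7.8  37.7] y [-63.2  26.2  90.3]
-142 76 x [-33.9   0.8  36.7] y [-59.2  86.3  90. ]
-134 178 x [-35.6   8.6  38.7] y [-58.3  18.7  88. ]
-126 106 x [-33.   21.1  38.9] y [-75.2  52.1  83.1]
-118 71 x [-33.    7.9  39.5] y [-73.1  80.1  83.1]
-110 27 x [-32.3   2.2  35.7] y [44.7 80.7 82.7]
-46 22 x [-14.6   0.7  18.5] y [ 8.   9.8 12.3]
-38 17 x [-13.8   3.2  16.9] y [ 6.7  9.2 10.9]
-30 8 x [-12.3   5.5  16.8] y [3.7 6.3 7.2]
```

View pics/s4.png

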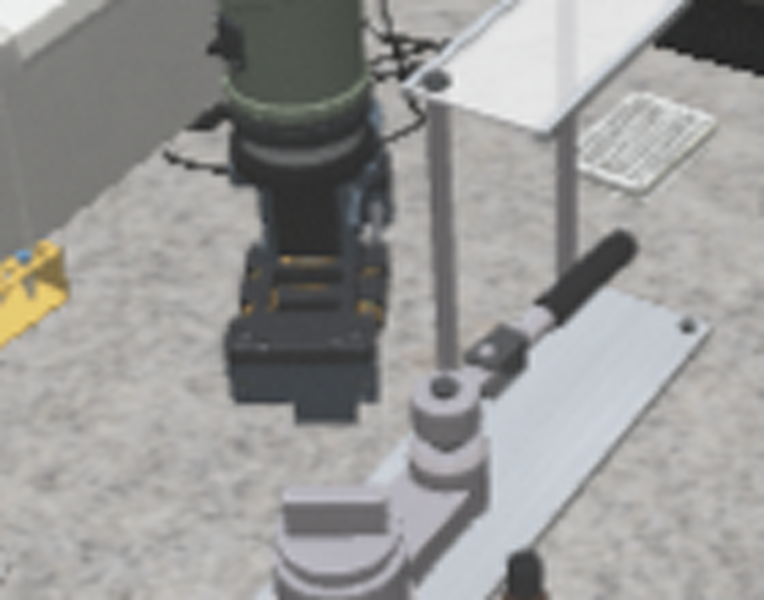

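Call:
move_arm(plan=[{"x": 0, "y": 0, "z": 10, "rx": 0, "ry": 0, "rz": 0}, {"x": 0, "y": 0, "z": 10, "rx": 0, "ry": 0, "rz": 0}, {"x": 0, "y": 0, "z": 0, "rx": 0, "ry": 0, "rz": 0}, {"x": 0, "y": 0, "z": 0, "rx": 0, "ry": 0, "rz": 0}, {"x": 0, "y": 0, "z": 0, "rx": 0, "ry": 0, "rz": 0}, {"x": 0, "y": 0, "z": 10, "rx": 0, "ry": 0, "rz": 0}, {"x": 0, "y": 0, "z": 15, "rx": 0, "ry": 0, "rz": 0}, {"x": 0, "y": 0, "z": 15, "rx": 0, "ry": 0, "rz": 0}, {"x": 0, "y": 0, "z": 8, "rx": 0, "ry": 0, "rz": 0}, {"x": 0, "y": 0, "z": 0, "rx": 0, "ry": 0, "rz": 0}], grip=0.65)

```text
time_s: 9.2
ee_pos: [564.4, 158.6, 72.0]
ee_rot: [180.0, -0.2, -149.8]
force: [-0.5, -0.0, -0.0]
gripper_width: 59.3
gripper_force: 0.0
```

Call:
move_arm(plan=[{"x": 0, "y": 0, "z": 5, "rx": 0, "ry": 0, "rz": 0}, {"x": 0, "y": 0, "z": 4, "rx": 0, "ry": 0, "rz": 0}, {"x": 0, "y": 0, "z": 0, "rx": 0, "ry": 0, "rz": 0}])

```text
time_s: 9.5
ee_pos: [565.2, 158.8, 64.2]
ee_rot: [180.0, -0.0, -149.9]
force: [0.3, -0.3, -0.3]
gripper_width: 59.5
gripper_force: 0.0
```

Call:
move_arm(plan=[{"x": 0, "y": 0, "z": 1, "rx": 0, "ry": 0, "rz": 0}, {"x": 0, "y": 0, "z": 0, "rx": 0, "ry": 0, "rz": 0}, {"x": 0, "y": 0, "z": 0, "rx": 0, "ry": 0, "rz": 0}, {"x": 0, "y": 0, "z": 0, "rx": 0, "ry": 0, "rz": 0}, {"x": 0, "y": 0, "z": 0, "rx": 0, "ry": 0, "rz": 0}, {"x": 0, "y": 0, "z": 0, "rx": 0, "ry": 0, "rz": 0}, {"x": 0, "y": 0, "z": 0, "rx": 0, "ry": 0, "rz": 0}, {"x": 0, "y": 0, "z": 0, "rx": 0, "ry": 0, "rz": 0}], grip=0, squeeze=30)

```text
time_s: 10.3
ee_pos: [564.6, 160.2, 63.5]
ee_rot: [179.9, -0.0, -149.9]
force: [-3.1, 4.4, 1.3]
gripper_width: 16.0
gripper_force: 30.0
```

```bash
python3 st.py
```

```text
time_s 10.3
qpos [  14.63   25.     97.79    0.16   57.25 -105.6 ]
qvel [-0.04  0.04 -0.06 -0.06  0.01  0.01]
effort [ -3.22 -43.76 -20.35  -1.33  -0.26   0.16]
ee_pos [564.61 160.22  63.51]
ee_rot [ 179.86   -0.   -149.86]
force [-3.12  4.37  1.28]
torque [0.95 0.31 0.18]
gripper_force 29.978419840335846
gripper_width 15.987433388823364
```

Call:
move_arm(plan=[{"x": 0, "y": 1.5, "z": 0, "rx": 0, "ry": 0, "rz": 0}, {"x": 0, "y": 0, "z": 0, "rx": 0, "ry": 0, "rz": 0}, {"x": 0, "y": 0, "z": 0.7, "rx": 0, "ry": 0, "rz": 0.1}, {"x": 0, "y": 0, "z": 0.7, "rx": 0, "ry": 0, "rz": 0.1}, {"x": 0, "y": 0, "z": 0.7, "rx": 0, "ry": 0, "rz": 0.1}, {"x": 0, "y": 0, "z": 0.7, "rx": 0, "ry": 0, "rz": 0.1}, {"x": 0, "y": 0, "z": 0, "rx": 0, "ry": 0, "rz": 0}], squeeze=45)

```text
time_s: 11.0
ee_pos: [564.6, 160.3, 60.6]
ee_rot: [180.0, -0.0, -172.8]
force: [-1.2, 1.6, 0.5]
gripper_width: 15.7
gripper_force: 45.0
```

```bash
python3 st.py
```

```text
time_s 11.0
qpos [ 14.71  25.15  98.02   0.02  56.83 -82.49]
qvel [-0.14 -0.06 -0.02  0.25  0.01 -3.17]
effort [ -0.55 -44.23 -20.03  -0.66   0.     0.04]
ee_pos [564.6  160.25  60.6 ]
ee_rot [ 179.98   -0.   -172.81]
force [-1.21  1.64  0.5 ]
torque [ 0.38  0.02 -0.34]
gripper_force 45.01525819301605
gripper_width 15.701077847661299
```

Call:
move_arm(plan=[{"x": 0, "y": 0, "z": 0.7, "rx": 0, "ry": 0, "rz": 0.1}, {"x": 0, "y": 0, "z": 0.7, "rx": 0, "ry": 0, "rz": 0.1}, {"x": 0, "y": 0, "z": 0.7, "rx": 0, "ry": 0, "rz": 0.1}, {"x": 0, "y": 0, "z": 0.7, "rx": 0, "ry": 0, "rz": 0.1}, {"x": 0, "y": 0, "z": 0.35, "rx": 0, "ry": 0, "rz": 0.05}, {"x": 0, "y": 0, "z": 0, "rx": 0, "ry": 0, "rz": 0}])

```text
time_s: 11.6
ee_pos: [564.6, 160.3, 57.5]
ee_rot: [180.0, -0.0, 161.5]
force: [-0.3, 2.5, 1.1]
gripper_width: 15.9
gripper_force: 45.0
```

```bash
python3 st.py
```

```text
time_s 11.6
qpos [ 14.71  25.33  98.23   0.02  56.44 -56.84]
qvel [-0.18  0.06  0.01  0.08  0.02 -1.14]
effort [ -1.12 -44.09 -19.86  -0.6   -0.02   0.13]
ee_pos [564.6  160.25  57.5 ]
ee_rot [179.99  -0.01 161.54]
force [-0.32  2.49  1.13]
torque [ 0.5   0.03 -0.11]
gripper_force 44.99206066131592
gripper_width 15.931650085772128
```

Call:
move_arm(plan=[{"x": 0, "y": 0, "z": 0.3, "rx": 0, "ry": 0, "rz": 0.05}, {"x": 0, "y": 0, "z": 0.4, "rx": 0, "ry": 0, "rz": 0.05}, {"x": 0, "y": 0, "z": 0.3, "rx": 0, "ry": 0, "rz": 0.05}, {"x": 0, "y": 0, "z": 0, "rx": 0, "ry": 0, "rz": 0}])

```text
time_s: 12.0
ee_pos: [564.6, 160.2, 56.5]
ee_rot: [180.0, -0.0, 153.0]
force: [-1.0, 1.2, 0.1]
gripper_width: 15.9
gripper_force: 45.0
```

```bash
python3 st.py
```

```text
time_s 12.0
qpos [ 14.71  25.39  98.3    0.01  56.31 -48.26]
qvel [-0.15 -0.01  0.1   0.06 -0.02 -0.91]
effort [ -1.26 -44.26 -19.84  -0.62   0.02   0.16]
ee_pos [564.6  160.25  56.47]
ee_rot [179.99  -0.01 152.96]
force [-1.03  1.17  0.11]
torque [ 0.48  0.03 -0.03]
gripper_force 44.98956799507141
gripper_width 15.935269287022244
```

Call:
move_arm(plan=[{"x": 0, "y": 0, "z": 0.3, "rx": 0, "ry": 0, "rz": 0.05}, {"x": 0, "y": 0, "z": 0.4, "rx": 0, "ry": 0, "rz": 0.05}, {"x": 0, "y": 0, "z": 0.1, "rx": 0, "ry": 0, "rz": 0.02}])

```text
time_s: 12.3
ee_pos: [564.6, 160.2, 55.7]
ee_rot: [180.0, -0.0, 146.1]
force: [-0.9, 3.3, -0.6]
gripper_width: 15.5
gripper_force: 45.0
```

```bash
python3 st.py
```

```text
time_s 12.3
qpos [ 14.72  25.44  98.35   0.01  56.21 -41.36]
qvel [-0.04  0.07  0.19 -0.08 -0.08 10.89]
effort [ -1.85 -44.36 -19.84  -0.55   0.03   0.25]
ee_pos [564.61 160.22  55.7 ]
ee_rot [179.99  -0.   146.07]
force [-0.92  3.28 -0.57]
torque [ 0.53 -0.01  0.3 ]
gripper_force 44.97395038604736
gripper_width 15.54483872004065
```

Call:
move_arm(plan=[{"x": 0, "y": 0, "z": 0.2, "rx": 0, "ry": 0, "rz": 0.03}, {"x": 0, "y": 0, "z": 0.2, "rx": 0, "ry": 0, "rz": 0.03}, {"x": 0, "y": 0, "z": 0.2, "rx": 0, "ry": 0, "rz": 0.03}])

```text
time_s: 12.6
ee_pos: [564.6, 160.2, 55.4]
ee_rot: [-180.0, 0.0, 141.1]
force: [-1.4, 3.5, 3.4]
gripper_width: 16.5
gripper_force: 46.3
```

```bash
python3 st.py
cat > c2.py <<'E'
from h import *
f=grab_frame("scene"); P=cloud(f,np.ones((420,560),bool))
b=P[(P[:,2]>90)&(P[:,2]<108)&(np.hypot(P[:,0]-564.5,P[:,1]-160)<36)]
# flange height
q=P[(np.hypot(P[:,0]-564.5,P[:,1]-160)<35)&(P[:,1]>165)&(P[:,2]<100)&(P[:,2]>70)]
print(len(b),np.histogram(q[:,2],bins=range(66,100,2)))
E
python3 c2.py
```

```text
time_s 12.6
qpos [ 14.75  25.46  98.37  -0.06  56.16 -36.37]
qvel [ 0.17  0.11  0.23 -0.22 -0.15 16.44]
effort [ -3.73 -42.67 -19.33  -0.01  -0.26   1.42]
ee_pos [564.64 160.18  55.41]
ee_rot [-179.98    0.05  141.15]
force [-1.4   3.46  3.44]
torque [0.67 0.23 1.66]
gripper_force 46.30935251712799
gripper_width 16.49944569819001
70 (array([ 0,  0,  2,  1,  4, 27, 35, 23,  4,  3,  2,  2,  4,  7,  2,  5]), array([66, 68, 70, 72, 74, 76, 78, 80, 82, 84, 86, 88, 90, 92, 94, 96, 98]))
```

Call:
move_arm(plan=[{"x": 0, "y": 0, "z": 0, "rx": 0, "ry": 0, "rz": 0.01}, {"x": 0, "y": 0, "z": 0, "rx": 0, "ry": 0, "rz": 0}, {"x": 0, "y": 0, "z": 0, "rx": 0, "ry": 0, "rz": 0}, {"x": 0, "y": 0, "z": 0, "rx": 0, "ry": 0, "rz": 0}])

```text
time_s: 13.05
ee_pos: [564.7, 160.2, 55.4]
ee_rot: [180.0, 0.0, 140.3]
force: [-2.0, 3.2, 4.9]
gripper_width: 16.8
gripper_force: 47.1
```

```bash
python3 st.py
```

```text
time_s 13.05
qpos [ 14.72  25.45  98.38  -0.02  56.15 -35.6 ]
qvel [ 0.05  0.05 -0.02  0.06 -0.02  0.27]
effort [ -3.95 -41.65 -19.02   0.04  -0.43   1.81]
ee_pos [564.66 160.19  55.4 ]
ee_rot [179.99   0.02 140.34]
force [-2.03  3.18  4.94]
torque [0.63 0.3  1.89]
gripper_force 47.07589314883535
gripper_width 16.81516977006307
```

Call:
move_arm(plan=[{"x": 0, "y": 0, "z": 0, "rx": 0, "ry": 0, "rz": 0}, {"x": 0, "y": 0, "z": 0, "rx": 0, "ry": 0, "rz": 0}, {"x": 0, "y": 0, "z": 0, "rx": 0, "ry": 0, "rz": 0}, {"x": 0, "y": 0, "z": 0, "rx": 0, "ry": 0, "rz": 0}, {"x": 0, "y": 0, "z": -20, "rx": 0, "ry": 0, "rz": 0}, {"x": 0, "y": 0, "z": -40, "rx": 0, "ry": 0, "rz": 0}, {"x": 0, "y": 0, "z": -50, "rx": 0, "ry": 0, "rz": 0}, {"x": 0, "y": 0, "z": -30, "rx": 0, "ry": 0, "rz": 0}], grip=1)

```text
time_s: 13.85
ee_pos: [565.9, 160.2, 198.7]
ee_rot: [179.8, 0.2, 140.2]
force: [1.2, 0.1, -0.4]
gripper_width: 78.0
gripper_force: 0.0
```

```bash
python3 - <<'E'
from h import *
np.set_printoptions(precision=2,suppress=True)
f=grab_frame("scene"); P=cloud(f,np.ones((420,560),bool))
b=P[(P[:,2]>99)&(P[:,2]<118)&(np.hypot(P[:,0]-564.5,P[:,1]-160)<40)]
w,v=np.linalg.eigh(np.cov(b[:,:2].T)); d=v[:,1]*np.sign(v[0,1]); print(len(b),b.mean(0),w,np.degrees(np.arctan2(d[1],d[0])))
E
python3 st.py
```

```text
81 [560.9  162.81 107.15] [ 24.23 354.75] -34.290853505851125
time_s 13.9
qpos [ 14.69  18.65  86.26   0.    74.35 -35.49]
qvel [-0.03  0.98  3.08 -0.04 -6.89  0.03]
effort [ -0.09 -30.25 -15.98   0.02   0.59  -0.  ]
ee_pos [568.23 160.91 203.23]
ee_rot [179.4    0.43 140.18]
force [1.53 0.51 2.48]
torque [ 0.06 -0.22 -0.01]
gripper_force 0.0
gripper_width 81.70354659378962
```

Call:
move_arm(plan=[{"x": -7, "y": -44, "z": -4, "rx": 0, "ry": 0, "rz": 0}, {"x": -7, "y": -44, "z": -4, "rx": 0, "ry": 0, "rz": 0}, {"x": -7, "y": -44, "z": -4, "rx": 0, "ry": 0, "rz": 0}, {"x": -7, "y": -44, "z": -4, "rx": 0, "ry": 0, "rz": 0}, {"x": -8, "y": -44, "z": -4, "rx": 0, "ry": 0, "rz": 0}, {"x": -8, "y": -44, "z": -4, "rx": 0, "ry": 0, "rz": 0}, {"x": -8, "y": -44, "z": -4, "rx": 0, "ry": 0, "rz": 0}, {"x": 0, "y": 0, "z": 0, "rx": 0, "ry": 0, "rz": 0.14}, {"x": 0, "y": 0, "z": 0, "rx": 0, "ry": 0, "rz": 0.14}, {"x": 0, "y": 0, "z": 0, "rx": 0, "ry": 0, "rz": 0.14}])

```text
time_s: 14.9
ee_pos: [407.1, -110.5, 222.8]
ee_rot: [-180.0, -0.0, 115.7]
force: [-0.5, 0.2, -0.1]
gripper_width: 91.2
gripper_force: 0.0
```

Call:
move_arm(plan=[{"x": 0, "y": 0, "z": 0, "rx": 0, "ry": 0, "rz": 0.14}, {"x": 0, "y": 0, "z": 0, "rx": 0, "ry": 0, "rz": 0.14}, {"x": 0, "y": 0, "z": 0, "rx": 0, "ry": 0, "rz": 0.14}, {"x": 0, "y": 0, "z": 0, "rx": 0, "ry": 0, "rz": 0.12}, {"x": 0, "y": 0, "z": 0, "rx": -0.14, "ry": 0, "rz": 0}, {"x": 0, "y": 0, "z": 0, "rx": -0.14, "ry": 0, "rz": 0}, {"x": 0, "y": 0, "z": 0, "rx": -0.14, "ry": 0, "rz": 0}, {"x": 0, "y": 0, "z": 0, "rx": -0.14, "ry": 0, "rz": 0}, {"x": 0, "y": 0, "z": 0, "rx": -0.14, "ry": 0, "rz": 0}, {"x": 0, "y": 0, "z": 0, "rx": 0, "ry": 0, "rz": 0}])

```text
time_s: 15.9
ee_pos: [404.0, -106.3, 219.1]
ee_rot: [142.1, -0.5, 85.4]
force: [-0.6, 1.1, -0.2]
gripper_width: 91.1
gripper_force: 0.0
```

```bash
cat > g.py <<'E'
from h import *
np.set_printoptions(precision=1,suppress=True)
f=grab_frame("scene"); s=state(); p=np.array(s["ee_pos"]); print(s["time_s"],p,s["ee_rot"],s["gripper_width"],np.array(s["qpos"]))
Rm=R.from_euler("xyz",s["ee_rot"],degrees=True).as_matrix(); print(Rm)
P=cloud(f,np.ones((420,560),bool)); L=(P-p)@Rm
k=(abs(L[:,0])<60)&(abs(L[:,1])<110)&(L[:,2]<60)&(L[:,2]>-160)&(P[:,2]>40); L=L[k]
for z in range(-150,50,8):
    q=L[abs(L[:,2]-z)<4]
    if len(q): print(z,len(q),"x",np.percentile(q[:,0],[3,50,97]),"y",np.percentile(q[:,1],[3,50,97]))
B=np.array([551,-110.4,90]); print("handle in tool",Rm.T@(B-p))
E
python3 g.py
```

```text
15.95 [ 406.6 -107.6  221.6] [142.   -0.4  85.4] 91.33926853113692 [-30.  -16.1 131.1  29.3  33.4 -45.3]
[[ 0.1  0.8  0.6]
 [ 1.  -0.1 -0. ]
 [ 0.   0.6 -0.8]]
-150 452 x [-32.9  13.2  37.7] y [-89.1  16.4  82.8]
-142 110 x [-20.6  25.2  38.4] y [-83.3  16.2  79.2]
-134 112 x [-23.5  30.7  39.3] y [-81.8  45.5  77.1]
-126 152 x [-29.2  32.1  39.8] y [-78.4   8.2  69.4]
-118 54 x [ 6.6 36.1 40. ] y [-82.3 -43.2  72.9]
-110 8 x [-1.3 34.8 38.6] y [-64.1  50.4  75.5]
-102 3 x [-14.1   7.4  17.6] y [-54.1 -53.  -52.4]
-94 15 x [ 4.7 17.6 20.5] y [-60.6 -52.6  53.1]
-86 25 x [-5.3 14.6 20.4] y [-60.5 -49.9  53.4]
-78 18 x [-4.8 16.7 21.1] y [-59.7 -49.3  52.7]
-70 20 x [-0.7 15.8 18.8] y [-59.8 -49.6  50.9]
-62 12 x [-5.5 16.6 19.1] y [-59.2 -49.3  48.9]
-54 17 x [-9.1 15.9 19.4] y [-57.8 -49.6  51.5]
-46 14 x [12.9 15.9 20.1] y [-56.5  42.7  49.9]
-38 13 x [-9.2 14.5 19.5] y [-55.6 -49.5  50.3]
-30 4 x [13.4 14.8 18.8] y [-44.   44.1  47.3]
handle in tool [  7.9  32.5 192.5]
```

Call:
move_arm(plan=[{"x": 0, "y": 0, "z": 0, "rx": -0.035, "ry": 0, "rz": 0}, {"x": 3, "y": 2, "z": 30, "rx": 0, "ry": 0, "rz": 0}, {"x": 3, "y": 2, "z": 30, "rx": 0, "ry": 0, "rz": 0}, {"x": 2, "y": 2, "z": 30, "rx": 0, "ry": 0, "rz": 0}, {"x": 0, "y": 0, "z": 0, "rx": 0, "ry": 0, "rz": 0}, {"x": 0, "y": 0, "z": 0, "rx": 0, "ry": 0, "rz": 0}])

```text
time_s: 16.55
ee_pos: [473.3, -103.9, 158.4]
ee_rot: [139.8, -0.3, 85.7]
force: [0.1, -0.6, 0.3]
gripper_width: 91.4
gripper_force: 0.0
```

```bash
python3 g.py | grep -v "^-"; python3 d.py s5 scene 230 370 130 235
```

```text
16.6 [ 473.  -104.2  159.1] [139.7  -0.3  85.7] 91.06374514736382 [-22.9  -4.5 135.4  49.8  16.  -62.9]
[[ 0.1  0.8  0.6]
 [ 1.  -0.1 -0. ]
 [ 0.   0.6 -0.8]]
handle in tool [ -0.7  15.1 103.3]
16.65 [ 472.60670372 -104.31985356  159.41025018] [139.68968371  -0.27614022  85.63685253] [-22.96345721  -4.59436465 135.39842767  49.80264736  15.94467937
 -62.9168522 ] [-0.06893278  0.16476789  0.06955707] [0.01363412 0.33186718 0.00174987]
```

View pics/s5.png

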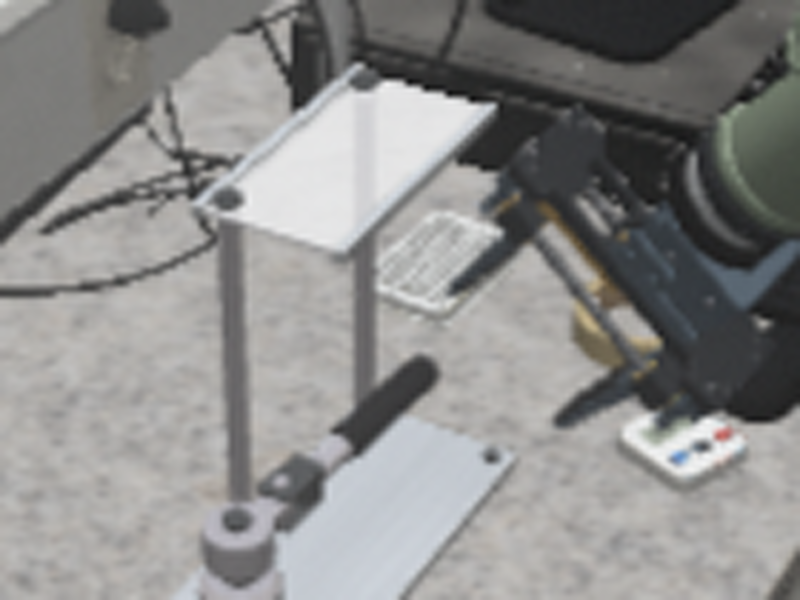

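Call:
move_arm(plan=[{"x": 0, "y": 0, "z": 0, "rx": 0, "ry": 0, "rz": 0.15}, {"x": 0, "y": 0, "z": 0, "rx": 0, "ry": 0, "rz": 0.15}, {"x": 0, "y": 0, "z": 0, "rx": 0, "ry": 0, "rz": 0.15}, {"x": 0, "y": 0, "z": 0, "rx": 0, "ry": 0, "rz": 0.15}, {"x": 0, "y": 0, "z": 0, "rx": 0, "ry": 0, "rz": 0.15}, {"x": 0, "y": 0, "z": 0, "rx": 0, "ry": 0, "rz": 0.15}, {"x": 0, "y": 0, "z": 0, "rx": 0, "ry": 0, "rz": 0.15}, {"x": 0, "y": 0, "z": 0, "rx": 0, "ry": 0, "rz": 0.15}, {"x": 0, "y": 0, "z": 0, "rx": 0, "ry": 0, "rz": 0.15}, {"x": 0, "y": 0, "z": 0, "rx": 0, "ry": 0, "rz": 0.15}])

```text
time_s: 17.65
ee_pos: [471.9, -104.7, 160.0]
ee_rot: [177.2, -40.3, 0.2]
force: [-0.6, -0.3, -0.3]
gripper_width: 90.9
gripper_force: 0.0
```

Call:
move_arm(plan=[{"x": 0, "y": 0, "z": 0, "rx": 0, "ry": 0, "rz": 0.15}, {"x": 0, "y": 0, "z": 0, "rx": 0, "ry": 0, "rz": 0.15}, {"x": 0, "y": 0, "z": 0, "rx": 0, "ry": 0, "rz": 0.15}, {"x": 0, "y": 0, "z": 0, "rx": 0, "ry": 0, "rz": 0.15}, {"x": 0, "y": 0, "z": 0, "rx": 0, "ry": 0, "rz": 0.15}, {"x": 0, "y": 0, "z": 0, "rx": 0, "ry": 0, "rz": 0.15}, {"x": 0, "y": 0, "z": 0, "rx": 0, "ry": 0, "rz": 0.15}, {"x": 0, "y": 0, "z": 0, "rx": 0, "ry": 0, "rz": 0.15}, {"x": 0, "y": 0, "z": 0, "rx": 0, "ry": 0, "rz": 0.15}, {"x": 0, "y": 0, "z": 0, "rx": 0, "ry": 0, "rz": 0.15}])

```text
time_s: 18.65
ee_pos: [471.9, -104.7, 160.0]
ee_rot: [-139.8, -4.8, -88.5]
force: [-0.3, 0.4, 0.4]
gripper_width: 91.3
gripper_force: 0.0
```

```bash
python3 g.py | grep -v "^-"
```

```text
18.7 [ 471.9 -104.7  159.9] [-139.8   -4.6  -88.7] 91.21023457121997 [-23.   -4.7 135.5  49.9  15.9 109.5]
[[ 0.  -0.8  0.6]
 [-1.  -0.1 -0. ]
 [ 0.1 -0.6 -0.8]]
handle in tool [  1.9 -15.  104.7]
```

Call:
move_arm(plan=[{"x": 0, "y": 0, "z": 0, "rx": 0, "ry": 0, "rz": 0.13}, {"x": 0, "y": 0, "z": 15, "rx": 0, "ry": 0, "rz": 0}, {"x": 0, "y": 0, "z": 15, "rx": 0, "ry": 0, "rz": 0}, {"x": 0, "y": 0, "z": 12, "rx": 0, "ry": 0, "rz": 0}, {"x": 0, "y": 0, "z": 12, "rx": 0, "ry": 0, "rz": 0}, {"x": 0, "y": 0, "z": 12, "rx": 0, "ry": 0, "rz": 0}, {"x": 0, "y": 0, "z": 12, "rx": 0, "ry": 0, "rz": 0}])

```text
time_s: 19.4
ee_pos: [523.0, -108.3, 99.9]
ee_rot: [-139.6, -0.3, -93.8]
force: [0.9, -0.1, -0.3]
gripper_width: 90.9
gripper_force: 0.0
```

```bash
python3 g.py | grep -v "^-"
```

```text
19.45 [ 523.3 -108.4   98.7] [-139.7   -0.2  -93.8] 91.24435018598358 [-19.9   7.  136.3 104.3  10.4  62.9]
[[-0.1 -0.8  0.6]
 [-1.   0.  -0. ]
 [ 0.  -0.6 -0.8]]
10 52 x [-36.6   7.9  52.3] y [-23.8 -16.8 -10.6]
18 89 x [-56.6  -9.9  52.9] y [-27.  -16.7  -5.5]
26 12 x [-44.8  -4.3  35.8] y [-27.5 -23.8  -4.2]
handle in tool [  0.1 -15.6  24.6]
```

Call:
move_arm(plan=[{"x": 0, "y": 0, "z": 12, "rx": 0, "ry": 0, "rz": 0}, {"x": 0, "y": 0, "z": 12, "rx": 0, "ry": 0, "rz": 0}, {"x": 0, "y": 0, "z": 12, "rx": 0, "ry": 0, "rz": 0}, {"x": 0, "y": 0, "z": 12, "rx": 0, "ry": 0, "rz": 0}])

```text
time_s: 19.85
ee_pos: [553.8, -110.4, 63.3]
ee_rot: [-139.6, -0.2, -93.8]
force: [-0.3, 0.6, -0.0]
gripper_width: 91.3
gripper_force: 0.0
```

Call:
move_arm(plan=[{"x": 0, "y": 0, "z": 12, "rx": 0, "ry": 0, "rz": 0}, {"x": 0, "y": 0, "z": 10, "rx": 0, "ry": 0, "rz": 0}, {"x": 0, "y": 0, "z": 0, "rx": 0, "ry": 0, "rz": 0}])

```text
time_s: 20.15
ee_pos: [567.9, -111.2, 45.7]
ee_rot: [-139.7, -0.2, -93.8]
force: [-0.2, -0.3, -0.5]
gripper_width: 91.4
gripper_force: 0.0
```

```bash
python3 g.py; python3 d.py s6 scene 230 370 130 235
```

```text
20.2 [ 567.5 -111.1   45.9] [-139.7   -0.2  -93.8] 91.32062261980137 [-17.8  17.  135.3 142.7  14.7  25.5]
[[-0.1 -0.8  0.6]
 [-1.   0.  -0. ]
 [ 0.  -0.6 -0.8]]
-150 340 x [-35.8 -11.3  35.5] y [-86.2  15.2  86.8]
-142 72 x [-36.7 -23.1  22. ] y [-80.2  22.5  84.3]
-134 94 x [-39.2 -28.5  20.6] y [-75.7  49.7  80.5]
-126 99 x [-39.5 -31.1  28.1] y [-74.7  10.8  72.1]
-118 37 x [-37.7 -34.9  23.9] y [-75.9  36.4  79.1]
-110 4 x [-37.8 -36.2 -33.9] y [-80.6  -0.6  79.2]
-102 5 x [-19.7  -1.8  11.3] y [49.2 49.4 49.4]
-94 2 x [-16.4  -2.1  12.1] y [-47.   -0.7  45.7]
-86 15 x [-18.2 -14.    7.3] y [-56.1  46.4  56.7]
-78 10 x [-19.4 -15.2 -12.4] y [-56.1   0.7  54.9]
-70 14 x [-20.1 -14.6  -1.1] y [-52.3  46.   55.1]
-62 13 x [-20.5 -14.3  33.8] y [-54.1 -21.5  53.9]
-54 120 x [-56.2 -12.   50.9] y [-27.9 -15.7  51.2]
-46 33 x [-53.2 -14.8  50.4] y [-53.1 -24.   49.5]
-38 9 x [-17.5 -13.6  11.7] y [-49.5  46.   48.6]
-30 2 x [-13.5  -5.9   1.7] y [-44.1  -0.1  43.9]
handle in tool [  0.5 -15.9 -44.3]
20.25 [ 567.22167632 -111.14365989   46.05743083] [-139.69941114   -0.16900478  -93.85844158] [-17.83119404  16.96623121 135.36917694 142.71964506  14.7281501
  25.51140284] [-0.90604528  0.84813751  0.69159981] [ 0.13572365  0.39019936 -0.04376033]
```

View pics/s6.png

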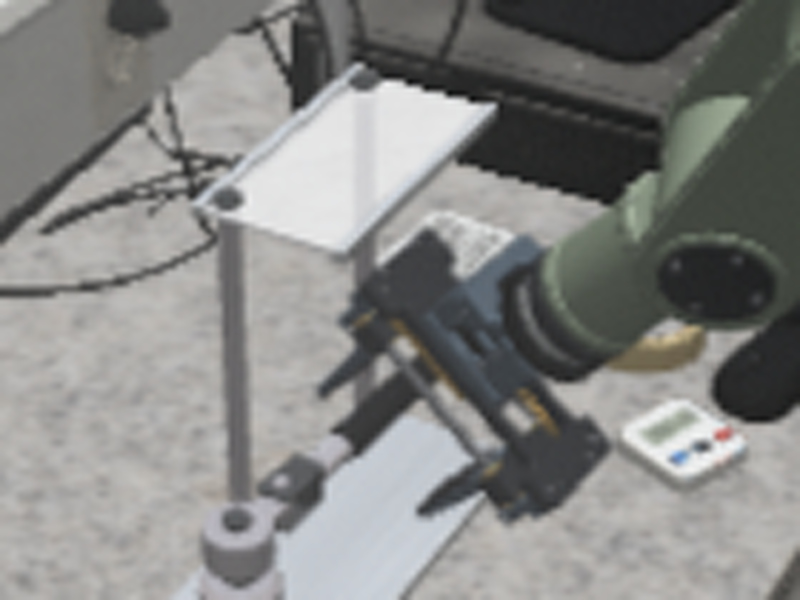

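```bash
cat > pl.py <<'E'
from h import *
import sys,json
# usage: pl.py alpha_from alpha_to nrows : rows moving tool point T along handle arc
a0,a1,n=float(sys.argv[1]),float(sys.argv[2]),int(sys.argv[3])
T=np.array([0,-17.5,-47.])
s=state(); p=np.array(s["ee_pos"]); Rc=R.from_euler("xyz",s["ee_rot"],degrees=True)
H=lambda a:np.array([564-150*np.sin(np.radians(a)),39-150*np.cos(np.radians(a)),90])
az=lambda a:-3.9-.4*(a-5)
def pose(a):
    l=np.radians(40.2); Z=R.from_euler("z",az(a),degrees=True)
    M=np.array([[0,-np.cos(l),np.sin(l)],[-1,0,0],[0,-np.sin(l),-np.cos(l)]])
    Q=Z*R.from_matrix(M); return H(a)-Q.apply(T),Q
print("T now",p+Rc.apply(T),"want",H(a0)); 
pp,Q=pose(a0) ; 
for a in np.linspace(a0,a1,n+1)[1:]:
    p2,Q2=pose(a); d=Q.inv().apply(p2-pp); r=(Q.inv()*Q2).as_rotvec(); print(f"a={a:.1f}",np.round(d,1),np.round(r,3)); pp,Q=p2,Q2
E
python3 pl.py 5 21 6
```

```text
T now [ 550.21678225 -109.85733822   93.22128303] want [ 550.92663859 -110.42920471   90.        ]
a=7.7 [ 0.   5.3 -4.5] [-0.     0.012  0.014]
a=10.3 [-0.2  5.3 -4.5] [-0.     0.012  0.014]
a=13.0 [-0.4  5.3 -4.5] [0.    0.012 0.014]
a=15.7 [-0.6  5.3 -4.5] [0.    0.012 0.014]
a=18.3 [-0.8  5.3 -4.5] [-0.     0.012  0.014]
a=21.0 [-0.9  5.2 -4.4] [0.    0.012 0.014]
```

Call:
move_arm(plan=[{"x": 0, "y": 0, "z": 0, "rx": 0, "ry": 0, "rz": 0}, {"x": 0, "y": 0, "z": 0, "rx": 0, "ry": 0, "rz": 0}, {"x": 0, "y": 0, "z": 0, "rx": 0, "ry": 0, "rz": 0}, {"x": 0, "y": 0, "z": 0, "rx": 0, "ry": 0, "rz": 0}, {"x": 0, "y": 0, "z": 0, "rx": 0, "ry": 0, "rz": 0}, {"x": 0, "y": 0, "z": 0, "rx": 0, "ry": 0, "rz": 0}], grip=0.65)

```text
time_s: 20.85
ee_pos: [566.9, -111.0, 45.0]
ee_rot: [-139.8, -0.1, -93.9]
force: [-0.8, 0.7, -0.0]
gripper_width: 59.0
gripper_force: 0.0
```

Call:
move_arm(plan=[{"x": 0, "y": 5.3, "z": -4.5, "rx": 0, "ry": 0.012, "rz": 0.014}, {"x": -0.2, "y": 5.3, "z": -4.5, "rx": 0, "ry": 0.012, "rz": 0.014}, {"x": -0.4, "y": 5.3, "z": -4.5, "rx": 0, "ry": 0.012, "rz": 0.014}, {"x": -0.6, "y": 5.3, "z": -4.5, "rx": 0, "ry": 0.012, "rz": 0.014}])

```text
time_s: 21.25
ee_pos: [540.6, -107.7, 46.2]
ee_rot: [-139.6, -0.1, -98.2]
force: [2.2, -2.8, 1.4]
gripper_width: 59.0
gripper_force: 1.1
```

```bash
cat > w.py <<'E'
from h import *
np.set_printoptions(precision=2,suppress=True)
f=grab_frame("scene"); s=state(); p=np.array(s["ee_pos"]); Rc=R.from_euler("xyz",s["ee_rot"],degrees=True)
print(s["time_s"],p,np.array(s["ee_rot"]),"q",np.array(s["qpos"]),"F",np.array(s["force"]),s["gripper_width"])
T=p+Rc.apply([0,-17.5,-47]); print("T",T,"alpha_T",np.degrees(np.arctan2(564-T[0],39-T[1])),"rad",np.hypot(564-T[0],39-T[1]))
P=cloud(f,np.ones((420,560),bool)); L=Rc.inv().apply(P-p)
rob=(abs(L[:,0])<45)&(L[:,2]<-15)&(abs(abs(L[:,1])-45)<33)
d=P[:,:2]-[564,39]; r=np.hypot(*d.T); a=np.degrees(np.arctan2(-d[:,0],-d[:,1]))
k=(P[:,2]>82)&(P[:,2]<112)&(a>-15)&(a<75)&(~rob)
for r0,r1 in((30,45),(45,60),(60,80),(80,100),(100,120),(120,140),(140,160),(160,180),(180,205)):
    q=k&(r>=r0)&(r<r1)
    if q.sum()>2: print((r0,r1),q.sum(),"ang med %.1f"%np.median(a[q]),"xy",np.median(P[q],axis=0))
E
python3 w.py
```

```text
21.3 [ 539.11 -107.1    45.61] [-139.7    -0.14  -98.24] q [-15.49  15.17 139.11 162.11  15.06  11.69] F [-0.43 -2.21  1.88] 59.30041334072153
T [ 522.25 -104.55   92.78] alpha_T 16.217404857109397 rad 149.49687759538247
(30, 45) 35 ang med 29.3 xy [547.11   5.55 101.31]
(45, 60) 34 ang med 23.2 xy [542.24 -10.95 103.89]
(60, 80) 32 ang med 23.6 xy [536.71 -23.54 101.38]
(80, 100) 22 ang med 19.9 xy [533.44 -45.23  98.04]
(100, 120) 7 ang med 19.7 xy [528.89 -58.72  94.48]
(120, 140) 6 ang med 20.6 xy [519.56 -83.82  90.81]
(140, 160) 7 ang med 19.1 xy [ 514.65 -104.96   89.36]
(160, 180) 7 ang med 19.0 xy [ 509.46 -121.44   91.53]
(180, 205) 22 ang med 62.3 xy [392.54 -52.36 102.19]
```

Call:
move_arm(plan=[{"x": -0.8, "y": 5.3, "z": -4.5, "rx": 0, "ry": 0.012, "rz": 0.014}, {"x": -0.9, "y": 5.2, "z": -4.4, "rx": 0, "ry": 0.012, "rz": 0.014}])

```text
time_s: 21.5
ee_pos: [527.4, -104.0, 46.1]
ee_rot: [-139.6, -0.2, -100.3]
force: [1.7, -2.9, 2.2]
gripper_width: 59.4
gripper_force: 1.3
```

```bash
python3 pl.py 21.5 33.5 6; python3 w.py|head -2
```

```text
T now [ 510.53407708 -100.75322052   93.26549732] want [ 509.02481599 -100.5626352    90.        ]
a=23.5 [-0.9  3.9 -3.3] [0.    0.009 0.011]
a=25.5 [-1.   3.9 -3.3] [0.    0.009 0.011]
a=27.5 [-1.1  3.9 -3.3] [-0.     0.009  0.011]
a=29.5 [-1.2  3.9 -3.3] [-0.     0.009  0.011]
a=31.5 [-1.3  3.8 -3.2] [0.    0.009 0.011]
a=33.5 [-1.4  3.8 -3.2] [-0.     0.009  0.011]
21.55 [ 525.89 -103.33   45.61] [-139.69   -0.15 -100.33] q [-13.8   14.31 140.81 172.01  15.53   4.95] F [-0.48 -2.63  2.94] 59.34493341627505
T [ 509.13 -100.15   92.77] alpha_T 21.519832776936695 rad 149.57839842523643
```

Call:
move_arm(plan=[{"x": -0.9, "y": 3.9, "z": -3.3, "rx": 0, "ry": 0.009, "rz": 0.011}, {"x": -1.0, "y": 3.9, "z": -3.3, "rx": 0, "ry": 0.009, "rz": 0.011}])

```text
time_s: 21.75
ee_pos: [517.7, -100.2, 46.1]
ee_rot: [-139.6, -0.1, -101.9]
force: [1.1, -3.6, 1.4]
gripper_width: 59.2
gripper_force: 1.3
```

Call:
move_arm(plan=[{"x": -1.1, "y": 3.9, "z": -3.3, "rx": 0, "ry": 0.009, "rz": 0.011}])

```text
time_s: 21.85
ee_pos: [514.3, -98.4, 47.0]
ee_rot: [-139.4, -0.1, -102.8]
force: [7.7, -2.7, 0.9]
gripper_width: 59.5
gripper_force: 3.5
```

Call:
move_arm(plan=[{"x": -1.2, "y": 3.9, "z": -3.3, "rx": 0, "ry": 0.009, "rz": 0.011}])

```text
time_s: 21.95
ee_pos: [512.5, -96.9, 49.1]
ee_rot: [-139.0, -0.1, -103.6]
force: [12.7, -5.2, 0.7]
gripper_width: 59.4
gripper_force: 5.5
```

```bash
python3 w.py
```

```text
22.0 [512.37 -96.63  49.24] [-139.     -0.07 -103.63] q [-10.43  13.14 142.8  187.39  17.02  -4.7 ] F [ 8.75 -6.2   1.97] 59.32140985474783
T [495.25 -92.41  96.19] alpha_T 27.615919282058243 rad 148.30728622270274
(30, 45) 39 ang med 39.9 xy [541.27   9.42  99.49]
(45, 60) 32 ang med 32.6 xy [534.44  -6.17 103.24]
(60, 80) 39 ang med 34.8 xy [525.05 -19.45 101.49]
(80, 100) 27 ang med 30.3 xy [518.53 -39.68  96.47]
(100, 120) 5 ang med 31.1 xy [509.94 -49.69  90.96]
(120, 140) 6 ang med 31.4 xy [496.   -72.92  88.61]
(140, 160) 12 ang med 30.5 xy [487.26 -88.39  91.25]
(160, 180) 8 ang med 30.0 xy [ 480.08 -106.02   93.35]
(180, 205) 19 ang med 67.4 xy [391.19 -33.    97.55]
```

Call:
move_arm(plan=[{"x": -1.3, "y": 3.8, "z": -3.2, "rx": 0, "ry": 0.009, "rz": 0.011}])

```text
time_s: 22.1
ee_pos: [510.2, -95.2, 50.5]
ee_rot: [-138.8, -0.1, -104.5]
force: [12.7, -7.1, 1.8]
gripper_width: 59.2
gripper_force: 5.6
```

```bash
python3 w.py|cut -c1-200|head -9
```

```text
22.15 [509.25 -94.74  50.14] [-138.83   -0.06 -104.48] q [ -9.44  12.88 143.22 191.27  17.47  -6.99] F [ 9.98 -7.43  2.98] 59.54326102419245
T [492.06 -90.25  97.04] alpha_T 29.09806554132134 rad 147.92161864708376
(30, 45) 39 ang med 40.5 xy [540.21   8.22  99.1 ]
(45, 60) 32 ang med 33.1 xy [534.44  -6.88 102.65]
(60, 80) 36 ang med 34.3 xy [525.97 -17.5  102.41]
(80, 100) 28 ang med 30.5 xy [518.89 -39.03  95.42]
(120, 140) 6 ang med 32.3 xy [493.68 -71.86  89.31]
(140, 160) 12 ang med 31.7 xy [485.28 -90.1   91.32]
(160, 180) 8 ang med 30.8 xy [ 478.67 -104.39   92.17]
```

Call:
move_arm(plan=[{"x": -1.4, "y": 3.8, "z": -3.2, "rx": 0, "ry": 0.009, "rz": 0.011}, {"x": -1.4, "y": 3.8, "z": -3.2, "rx": 0, "ry": 0.009, "rz": 0.011}])

```text
time_s: 22.35
ee_pos: [500.3, -90.5, 50.0]
ee_rot: [-138.8, 0.0, -106.3]
force: [6.3, -10.7, 3.1]
gripper_width: 59.5
gripper_force: 5.5
```

```bash
python3 w.py|cut -c1-200|head -9
```

```text
22.4 [499.06 -89.88  49.5 ] [-138.93    0.01 -106.26] q [ -7.26  12.36 144.29 199.07  18.32 -11.35] F [  5.12 -10.74   3.52] 59.32077048043846
T [482.08 -84.93  96.43] alpha_T 33.4640797483041 rad 148.56177727127871
(30, 45) 39 ang med 38.3 xy [540.18   8.42  99.14]
(45, 60) 32 ang med 36.3 xy [533.32  -6.1  102.04]
(60, 80) 39 ang med 36.5 xy [523.8  -17.74 100.18]
(80, 100) 26 ang med 34.4 xy [513.95 -34.49  96.39]
(120, 140) 5 ang med 36.6 xy [485.53 -67.94  88.05]
(140, 160) 12 ang med 36.3 xy [473.94 -82.9   92.73]
(160, 180) 10 ang med 35.8 xy [466.45 -93.79  94.35]
```

Call:
move_arm(plan=[{"x": -1.1, "y": 2.8, "z": -2.4, "rx": 0, "ry": 0.007, "rz": 0.008}, {"x": 0, "y": 0, "z": 0, "rx": 0, "ry": 0, "rz": 0}])

```text
time_s: 22.6
ee_pos: [495.7, -88.0, 49.4]
ee_rot: [-138.9, 0.0, -106.9]
force: [3.3, -10.8, 3.7]
gripper_width: 59.4
gripper_force: 5.3
```

```bash
python3 w.py|cut -c1-200|head -9
```

```text
22.65 [495.73 -88.03  49.42] [-138.94    0.   -106.85] q [ -6.43  12.19 144.63 201.8   18.66 -12.85] F [  4.07 -10.09   4.8 ] 59.34703656651936
T [478.81 -82.9   96.36] alpha_T 34.945927108863366 rad 148.7197434772143
(30, 45) 40 ang med 36.9 xy [541.24   8.25 100.3 ]
(45, 60) 35 ang med 35.3 xy [533.43  -5.25 101.66]
(60, 80) 40 ang med 37.9 xy [522.31 -15.21 100.73]
(80, 100) 28 ang med 36.2 xy [510.96 -33.33  96.2 ]
(100, 120) 3 ang med 36.9 xy [503.34 -42.68  92.54]
(120, 140) 6 ang med 38.5 xy [481.75 -64.46  89.26]
(140, 160) 15 ang med 38.3 xy [469.95 -78.13  90.95]
```

Call:
move_arm(plan=[{"x": 0, "y": -4, "z": 0, "rx": 0, "ry": 0, "rz": 0}, {"x": 0, "y": -5, "z": 0, "rx": 0, "ry": 0, "rz": 0}, {"x": 0, "y": -5, "z": 0, "rx": 0, "ry": 0, "rz": 0}, {"x": 0, "y": 0, "z": 0, "rx": 0, "ry": 0, "rz": 0}, {"x": 0, "y": 0, "z": 0, "rx": 0, "ry": 0, "rz": 0}, {"x": 0, "y": 0, "z": 0, "rx": 0, "ry": 0, "rz": 0}, {"x": 0, "y": 0, "z": 0, "rx": 0, "ry": 0, "rz": 0}], grip=1)

```text
time_s: 23.35
ee_pos: [500.0, -88.3, 53.8]
ee_rot: [-139.8, -0.1, -106.5]
force: [-0.3, -0.7, 0.8]
gripper_width: 91.5
gripper_force: 0.0
```

```bash
python3 w.py|cut -c1-200|head -9; python3 d.py s7 scene 230 350 160 250
```

```text
23.4 [500.15 -88.37  53.85] [-139.79   -0.09 -106.54] q [ -6.72  11.38 143.02 204.57  15.53 -16.3 ] F [ 0.16  0.12 -0.33] 91.17609631506008
T [483.89 -83.47 101.04] alpha_T 33.188634262705555 rad 146.3389381067593
(30, 45) 38 ang med 39.7 xy [540.92   9.5   99.68]
(45, 60) 35 ang med 35.4 xy [533.15  -6.44 104.32]
(60, 80) 40 ang med 38.2 xy [522.34 -16.06 100.86]
(80, 100) 28 ang med 35.9 xy [511.88 -34.27  96.73]
(100, 120) 10 ang med 38.2 xy [493.85 -50.27  90.12]
(120, 140) 16 ang med 38.5 xy [482.69 -62.63  93.54]
(140, 160) 24 ang med 37.8 xy [472.71 -80.23  96.47]
23.45 [500.21612417 -88.41365085  53.90070888] [-1.39784544e+02 -9.44324250e-02 -1.06539524e+02] [ -6.71963746  11.38215901 143.01729728 204.56725288  15.53600363
 -16.30127808] [0.60058309 0.25092416 0.22299288] [0.26292257 0.30473228 0.00738151]
```

View pics/s7.png

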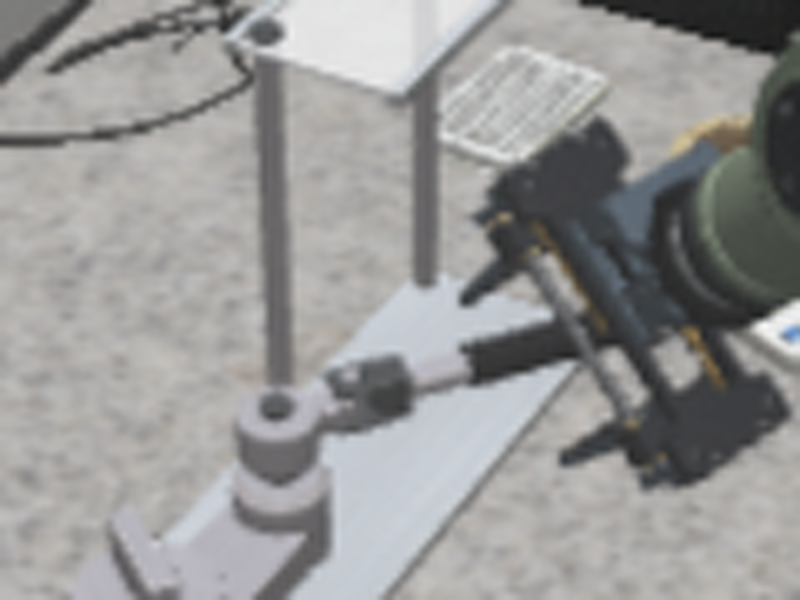

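Call:
move_arm(plan=[{"x": 0, "y": 0, "z": -10, "rx": 0, "ry": 0, "rz": 0}, {"x": 0, "y": 0, "z": -10, "rx": 0, "ry": 0, "rz": 0}, {"x": 0, "y": 0, "z": -10, "rx": 0, "ry": 0, "rz": 0}, {"x": 0, "y": 0, "z": -10, "rx": 0, "ry": 0, "rz": 0}, {"x": 0, "y": 0, "z": -10, "rx": 0, "ry": 0, "rz": 0}])

```text
time_s: 23.95
ee_pos: [469.1, -79.1, 92.4]
ee_rot: [-139.8, -0.1, -106.5]
force: [-0.8, -1.1, -0.8]
gripper_width: 91.5
gripper_force: 0.0
```

```bash
python3 w.py|cut -c1-200|head -11
```

```text
24.0 [468.7  -78.94  93.32] [-139.69   -0.07 -106.53] q [ -5.38   2.7  143.06 232.85   9.1  -44.  ] F [-0.29  0.92 -0.26] 91.05730636890843
T [452.36 -74.03 140.48] alpha_T 44.64483615397466 rad 158.86428753675392
(30, 45) 36 ang med 40.7 xy [541.24   8.9  100.19]
(45, 60) 35 ang med 35.2 xy [533.58  -4.57 103.3 ]
(60, 80) 43 ang med 37.0 xy [522.71 -16.34 100.23]
(80, 100) 28 ang med 36.2 xy [511.38 -34.2   96.9 ]
(100, 120) 35 ang med 36.4 xy [499.51 -51.42  97.56]
(120, 140) 34 ang med 37.0 xy [487.06 -64.84  98.11]
(140, 160) 36 ang med 36.9 xy [475.71 -80.04  97.67]
(160, 180) 37 ang med 37.3 xy [462.57 -96.39  99.32]
(180, 205) 40 ang med 37.1 xy [ 448.67 -115.52   99.02]
```

```bash
python3 -c "
from workcell import *
print(job_done())"
```

```text
the job is handed in; nothing more can be done
None
```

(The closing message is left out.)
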